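# Put the packing tools back in their foam docks

### The job

Clear the packing bench at the end of the shift: put the stapler, the tape measure, the hand stamp and the glue stick away, each into the foam dock whose pocket has its shape and size (either way round). Each must end standing upright on the floor of its pocket, let go of and still; leave the block of notes and the roll of packing tape where they are.

Things in the scene. Friction and masses are not known exactly. Their poses are not given: they have to be found in the camera images.
- stapler_center (a point): blue desk stapler, 36 wide x 134 long x 48 high, standing on its base; long axis = y, z up. Origin at its middle, 24 mm above its underside. The base (up to 12 mm above the underside) is 36 wide; the arm above it (15 to 48 mm) is 30 wide and is the place to grasp, across
- tape_measure_center (a point): yellow tape measure in its square case, standing on edge, 36 wide x 75 long x 67 high; long axis = y, z up. Origin at its middle, 33 mm above its underside. Flat sides, 34 mm apart, to grasp
- stamp_center (a point): hand stamp standing on its black base: base 24 x 50 x 12 high, long axis = y; above it an upright turned wooden handle about 28 mm across, over the middle, up to 69 mm, to be grasped. z up. Origin on the handle's axis, 34.5 mm above the underside
- glue_stick_center (a point): glue stick standing upright, white with a red cap, 27 mm across (25 mm below the cap, which begins 62 mm up), 92 high. Origin on its axis, 46 mm above its underside; z up. Round, so its yaw does not matter
- long_dock_pocket (a point): floor of the pocket in a fixed slab of charcoal foam, 76 x 174 mm and 18 mm high; the pocket is a rectangle 52 x 150, long axis = y, 12 mm deep, with a pale floor 6 mm above the bench. Origin at the centre of the pocket's floor, z up. Fits the stapler, either way round
- medium_dock_pocket (a point): floor of the pocket in a fixed slab of charcoal foam, 76 x 116 mm and 18 mm high; the pocket is a rectangle 52 x 92, long axis = y, 12 mm deep, with a pale floor 6 mm above the bench. Origin at the centre of the pocket's floor, z up. Fits the tape measure, either way round
- short_dock_pocket (a point): floor of the pocket in a fixed slab of charcoal foam, 64 x 90 mm and 18 mm high; the pocket is a rectangle 40 x 66, long axis = y, 12 mm deep, with a pale floor 6 mm above the bench. Origin at the centre of the pocket's floor, z up. Fits the base of the hand stamp, either way round
- round_dock_pocket (a point): floor of the pocket in a fixed slab of charcoal foam, 68 x 68 mm and 18 mm high; the pocket is a round hole 43 across, 12 mm deep, with a pale floor 6 mm above the bench. Origin at the centre of the pocket's floor, z up. Fits the glue stick
- note_block_center (a point): bystander, not to be moved: yellow block of sticky notes, 76 x 76 x 30 high, lying loose on the bench. Origin at its centre, 15 mm up
- tape_roll_center (a point): bystander, not to be moved: cream roll of packing tape lying flat and loose, 100 across, 50 high. Origin at its centre, 25 mm up

How it is judged:
By the outcome, as a careful person would: the job done as asked, in the order asked, and still so for the second after the job is handed in, with the robot touching nothing.
It also fails if it takes over 104 s, if anything falls off the work surface, if the arm or the gripper's body presses on something with over 40 N, if the wrist force passes 120 N, or if a joint passes its speed limit or range.

### The arm

A 7-joint arm with a two-finger parallel gripper is mounted at the origin on a cart in front of the work surface, level with it; the furniture and walls round the work are solid. World frame = base frame: x ahead of the robot, y to its left, z up, the work surface at z = 0. Lengths are in mm, angles in rad, forces in N, time in s.
With the tool pointing down it reaches from about 400 to 850 mm from the base axis. Payload 10.4 kg.
Tool frame: the origin (TCP) lies midway between the tips of the shut fingers; the grasp point (between the pads) lies 19 mm behind it (env.grasp_offset is the distance from the TCP to the grasp point, in mm); z points along the fingers, y is the line along which they close (so a half turn about z gives the same grasp; the last joint's range is limited). The gripper opens to 85 mm and grips with 20 to 120 N. Pads are 22 mm wide; open, the fingers measure 114 mm over their backs; the gripper's body (76 mm by 85 mm) begins 54 mm behind the grasp point. The pads swing forward as they close: fully open they stand 13 mm farther back than shut.
Start: joints at [1.171, 0.332, -0.065, 1.46, 0.022, 1.35, -0.088], TCP at [229.989, -581.168, 231.338] pointing down, gripper open.
Joint ranges: [-2.6, 2.6], [-0.5, 2.12], [-1.47, 1.34], [0.16, 2.42], [-1.27, 4.41], [0.06, 2.06], [-2.6, 2.6]. Speed limits (rad/s): [2.22, 2.22, 2.79, 2.79, 3.14, 3.14, 3.14].

### API

Orientations are given as a unit quaternion [w, x, y, z].
In Python, from workcell import sensors, viewer, ticket, finder, env gives the robot as it stands. The module is installed in compiled form; this text tells all that it offers.
- The arm moves only by the tool send_rows, never from a script. Its argument "commands" is a list of rows, each a list of 7 numbers: the turn, a rotation vector about the tool's x, y, z in degrees, then the shift along the tool's x, y, z in mm, then the opening, from 0 (shut) to 1 (fully open). In form: [[rx, ry, rz, tx, ty, tz, gripper], ...]. A call has 1 to 10 rows; each row is the pose to reach, as a shift and turn from the pose commanded when the call began, along the tool's axes at that moment; what a row does not reach only later rows make up. A row lasts 1/12 s, in which the tool goes at most 41.7 mm and 7.16 degrees, less where a joint would pass 70% of its speed; a pose out of reach is approached as far as the arm can. A call with a gripper value outside its range is refused whole. The fingers move at their own pace and stop on an object; "force" is the grip in N (left out, the last holds). Time passes only in rows, so rows that repeat a pose let the fingers close. It gives the time, the measured TCP pose, the force, the opening and the grip force at its end, in the units of the state.
- sensors.observe(): the state, without advancing time (a new reading comes with each control period).
- viewer.get_image(name): name is "side" or "top"; returns the picture (420x560x3 uint8, red, green, blue); there is no depth.
- viewer.camera_info(name): a dict with "fx", "fy", "cx", "cy" (pixels), "dist" ([k1, k2, p1, p2, k3] as OpenCV has them; the pictures are not rectified), "R" (3x3) and "t" (3): a world point X has camera coordinates R X + t. Camera axes: x right, y down, z forward; pixel columns grow to the right and rows downward; lengths in mm; the calibration is good to about 2 mm. A picture is of the moment at which its call begins. camera_info takes no time and is no camera call.
- ticket.finish_job(): hands the job in; it is judged then, once.
Trained networks look in the newest picture that a camera, given by its name, has taken for a name from the list of things; names that differ only in an ending like _2 or _b are one class to them, and where a whole thing is asked for, a point or a joint stands for the part that bears it (a point fixed in the world has none). Each returns a list of dicts, best first, with "score" (0 to 1); they miss things now and then, are a little off and sometimes report something else, mostly with a low value. They report only what shows in the picture. A call takes as long as a camera call.
- finder.silhouettes(camera, query): "mask" (420x560 bool, what is visible of it) and "location" ([column, row] in pixels, amid what is visible of it).
The state is a dict: "t": time; "qpos": joint angles; "qd": joint speeds; "joint_torque": joint torques, N m; "tool_pos": TCP position; "tcp_rot": TCP orientation; "wrist_force": force on the tool from outside, world axes, zero at the start; "ft_torque": the same for the moment, N m; "opening": finger opening in mm; "grip_force": force on a finger pad.
Only numpy, scipy, OpenCV 4.12 (cv2) and the standard library are available. Lean on these libraries where they do the work, as an engineer would, in place of code of your own. Each camera call takes 0.05 s, during which the arm holds its last target. There are 200 camera calls.

## Working session

There is one attempt and no reset: what is moved stays moved. The work goes in short steps, Python scripts to look and compute and a tool call to move; the robot and the scene stay as the last step left them, time stands still between calls to the robot, and variables do not carry over. Pictures are saved under pics/ and viewed, at most 14 in all, crops included, and the job is handed in when it is done.

Besides the shell and the picture viewer there is one more tool, called after "Emit:" by a JSON object that holds its "method" and its "body", one argument or row to a line. send_rows: Moves the arm, as the interface text tells. Its arguments: {"type":"object","properties":{"commands":{"type":"array","items":{"type":"array","items":{"type":"number"}}},"force":{"type":"number"}},"required":["commands"]}

```bash
mkdir -p pics
python3 - <<'E'
from workcell import sensors, viewer, env
import cv2
s=sensors.observe()
print({k:s[k] for k in('t','tool_pos','tcp_rot','opening')},env.grasp_offset)
for n in('top','side'):
    cv2.imwrite(f'pics/{n}0.png',viewer.get_image(n)[:,:,::-1]); print(n,viewer.camera_info(n))
E
```

```text
{'t': 0.0, 'tool_pos': array([ 229.83768791, -580.79951905,  230.4951763 ]), 'tcp_rot': array([-6.96420346e-04,  9.82300325e-01,  1.87311399e-01, -1.60331675e-04]), 'opening': 85.53991750452076} 18.700000000000003
top {'fx': 399.5695250442367, 'fy': 399.5695250442367, 'cx': 280.0305347539429, 'cy': 208.97615563176637, 'dist': array([-0.08273749,  0.        ,  0.        ,  0.        ,  0.        ]), 'R': array([[ 0.0101686 , -0.99994451, -0.00275428],
       [-0.98049251, -0.00943001, -0.19633011],
       [ 0.19629324,  0.00469695, -0.98053399]]), 't': array([   5.9738099 ,  457.81257548, 1129.08020686])}
side {'fx': 536.776224727963, 'fy': 536.776224727963, 'cx': 292.77886072586426, 'cy': 200.3249860164252, 'dist': array([0.00350186, 0.        , 0.        , 0.        , 0.        ]), 'R': array([[-0.9751385 , -0.22071981, -0.01968911],
       [-0.13098793,  0.6458017 , -0.75218504],
       [ 0.1787374 , -0.73090556, -0.65865773]]), 't': array([ 430.55233418,  111.79268092, 1456.04873784])}
```

View pics/top0.png

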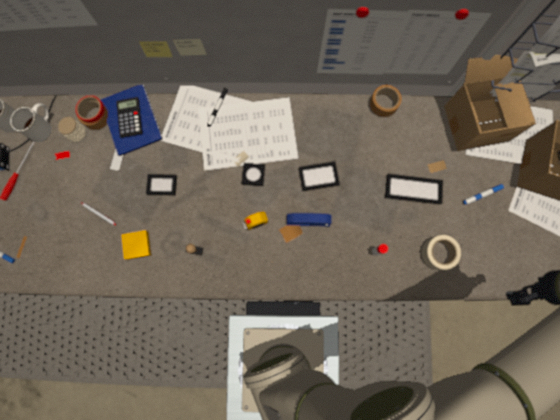

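View pics/side0.png

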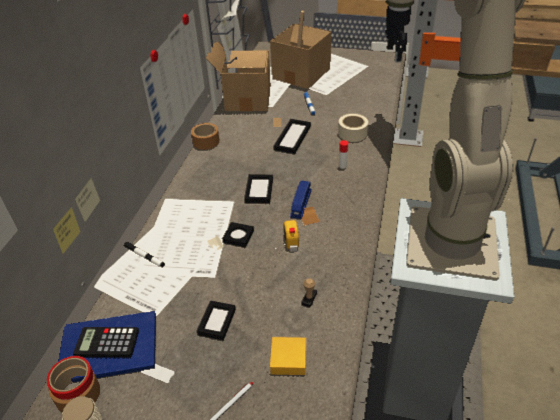

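```bash
cat > h.py <<'E'
import numpy as np, cv2
from scipy.optimize import minimize
from workcell import viewer, finder
CI={n:viewer.camera_info(n) for n in('top','side')}
def proj(P,n):
    c=CI[n]; K=np.array([[c['fx'],0,c['cx']],[0,c['fy'],c['cy']],[0,0,1]])
    return cv2.projectPoints(np.float64(P).reshape(-1,1,3),cv2.Rodrigues(c['R'])[0],c['t'],K,c['dist'])[0][:,0]
def unproj(uv,n,z):
    c=CI[n]; K=np.array([[c['fx'],0,c['cx']],[0,c['fy'],c['cy']],[0,0,1]])
    p=cv2.undistortPoints(np.float64(uv).reshape(1,1,2),K,c['dist'])[0,0]
    C=-c['R'].T@c['t']; d=c['R'].T@np.array([*p,1]); return C+d*(z-C[2])/d[2]
def box(w,l,z0,z1): return np.array([[sx*w/2,sy*l/2,z] for sx in(-1,1) for sy in(-1,1) for z in(z0,z1)])
def cyl(d,z0,z1): a=np.arange(24)*np.pi/12; return np.vstack([np.c_[d/2*np.cos(a),d/2*np.sin(a),0*a+z] for z in(z0,z1)])
M=dict(stapler_center=[box(36,134,0,12),box(30,134,12,48)],tape_measure_center=[box(36,75,0,67)],
 stamp_center=[box(24,50,0,12),cyl(28,40,69),cyl(16,12,45)],glue_stick_center=[cyl(25,0,62),cyl(27,62,92)],
 long_dock_pocket=[box(76,174,0,18)],medium_dock_pocket=[box(76,116,0,18)],short_dock_pocket=[box(64,90,0,18)],round_dock_pocket=[box(68,68,0,18)],
 note_block_center=[box(76,76,0,30)],tape_roll_center=[cyl(100,0,50)])
S=8
def render(parts,p,n):
    c,s=np.cos(p[2]),np.sin(p[2]); R=np.array([[c,-s,0],[s,c,0],[0,0,1]])
    im=np.zeros((420*2,560*2),np.uint8)
    for q in parts:
        uv=proj(q@R.T+[p[0],p[1],p[3] if len(p)>3 else 0],n)
        h=cv2.convexHull(np.float32(uv)); cv2.fillConvexPoly(im,np.int32((h*2+.5)*256),255,cv2.LINE_AA,8)
    return cv2.resize(im,(560,420),interpolation=cv2.INTER_AREA)/255.
def fit(name,masks,p0,z=0):
    def f(p):
        e=0
        for n,m in masks.items():
            r=render(M[name],[*p,z],n); e+=1-np.minimum(r,m).sum()/np.maximum(r,m).sum()
        return e/len(masks)
    best=None
    for y in (np.arange(6)*np.pi/6 if len(p0)==2 else [p0[2]]):
        r=minimize(f,[p0[0],p0[1],y],method='Nelder-Mead',options=dict(initial_simplex=np.array([p0[0],p0[1],y])+np.array([[0,0,0],[15,0,.1],[0,15,-.1],[-8,-8,.3]]),maxiter=120,xatol=.02,fatol=1e-5))
        if best is None or r.fun<best.fun: best=r
    return best.x,best.fun
E
cat > m.py <<'E'
from h import *
import sys
ims={n:viewer.get_image(n)[:,:,::-1].copy() for n in CI}
for name in M:
    masks={}
    for n in CI:
        d=finder.silhouettes(n,name)
        if not d: print(name,n,'none');continue
        print(name,n,[(round(float(x['score']),2),np.round(x['location']).tolist(),int(x['mask'].sum())) for x in d[:3]])
        masks[n]=d[0]['mask'].astype(float)
        np.save(f'mask_{name}_{n}.npy',d[0]['mask'])
    if not masks: continue
    n0='top' if 'top' in masks else 'side'
    ys,xs=np.nonzero(masks[n0]); p0=unproj([xs.mean(),ys.mean()],n0,M[name][0][:,2].max()/2)[:2]
    for sub in ([masks]+[{k:v} for k,v in masks.items()]):
        x,e=fit(name,sub,p0); print('  ',list(sub),np.round(x[:2],1),round(float(np.degrees(x[2])),1),'err',round(e,3))
        if sub is masks:
            for n in CI:
                cs,_=cv2.findContours((render(M[name],x,n)>.5).astype(np.uint8),0,1); cv2.drawContours(ims[n],cs,-1,(0,255,0),1)
cv2.imwrite('pics/fit.png',np.vstack([cv2.resize(ims['top'][140:300,90:490],(800,320)),cv2.resize(ims['side'][100:390,180:400],(800,1054))[:1]]))
cv2.imwrite('pics/fits.png',cv2.resize(ims['side'][100:390,180:400],(440,580)))
E
python3 m.py
```

```text
stapler_center top [(0.61, [307.0, 216.0], 570)]
stapler_center side [(0.3, [291.0, 235.0], 382), (0.25, [351.0, 128.0], 701)]
   ['top', 'side'] [434.9 -74. ] 180.5 err 0.573
   ['top'] [434.9 -72.4] -1.1 err 0.146
   ['side'] [436.3  55.5] -161.6 err 0.42
tape_measure_center top [(0.8, [256.0, 220.0], 307)]
tape_measure_center side [(0.83, [289.0, 234.0], 406)]
   ['top', 'side'] [427.8  86.2] 16.6 err 0.3
   ['top'] [425.3  82.5] 31.4 err 0.307
   ['side'] [427.5  88.3] 16.7 err 0.279
stamp_center top [(0.6, [196.0, 247.0], 150)]
stamp_center side [(0.57, [308.0, 293.0], 265)]
   ['top', 'side'] [339.9 267.6] 170.4 err 0.239
   ['top'] [339.5 265.5] -12.4 err 0.165
   ['side'] [341.1 269.8] -3.7 err 0.288
glue_stick_center top none
glue_stick_center side [(0.72, [343.0, 152.0], 237), (0.59, [294.0, 136.0], 818)]
   ['side'] [ 341.9 -273.9] -16.7 err 0.11
   ['side'] [ 341.9 -273.9] -16.7 err 0.11
long_dock_pocket top [(0.64, [414.0, 185.0], 1448)]
long_dock_pocket side [(0.57, [293.0, 137.0], 831)]
   ['top', 'side'] [ 533.3 -401.6] -6.6 err 0.054
   ['top'] [ 532.4 -402.8] 173.6 
[... 620 characters left out ...]
2.0, 175.0], 488)]
round_dock_pocket side [(0.65, [238.0, 233.0], 537)]
   ['top', 'side'] [575.   95.2] -3.8 err 0.134
   ['top'] [574.4  93.9] -2.8 err 0.103
   ['side'] [574.7  98.8] -2.3 err 0.131
note_block_center top [(0.68, [137.0, 244.0], 768)]
note_block_center side [(0.73, [288.0, 353.0], 1248), (0.49, [290.0, 235.0], 388)]
   ['top', 'side'] [350.8 443.3] 102.1 err 0.081
   ['top'] [350.9 441.6] 11.2 err 0.05
   ['side'] [351.5 444.3] 11.7 err 0.091
tape_roll_center top [(0.97, [450.0, 251.0], 762)]
tape_roll_center side [(0.9, [349.0, 128.0], 716)]
   ['top', 'side'] [ 336.2 -465.7] 3.0 err 0.205
   ['top'] [ 335.2 -466.7] -0.4 err 0.327
   ['side'] [ 336.5 -463.2] -2.2 err 0.065
```

```bash
cat > m2.py <<'E'
from h import *
ims={n:viewer.get_image(n)[:,:,::-1].copy() for n in CI}
hsv={n:cv2.cvtColor(ims[n],cv2.COLOR_BGR2HSV) for n in CI}
def near(n,xy,z,r):
    u=proj([[*xy,z]],n)[0]; m=np.zeros((420,560),np.uint8); cv2.circle(m,tuple(int(v) for v in u),r,255,-1); return m
def rng(n,lo,hi): return cv2.inRange(hsv[n],lo,hi)
def go(name,xy,z,r,ranges,p0=None):
    masks={}
    for n in CI:
        m=sum([rng(n,*k)//255 for k in ranges]).clip(0,1).astype(np.uint8)&near(n,xy,z,r)
        m=cv2.morphologyEx(m,cv2.MORPH_CLOSE,np.ones((5,5)))
        k,l,st,_=cv2.connectedComponentsWithStats(m)
        masks[n]=(l==1+st[1:,4].argmax()).astype(float)
    for sub in ([masks]+[{k:v} for k,v in masks.items()]):
        x,e=fit(name,sub,p0 or xy); print(name,list(sub),np.round(x[:2],1),round(float(np.degrees(x[2])),1),'err',round(e,3),int(sum(v.sum() for v in sub.values())))
        if sub is masks:
            for n in CI:
                cs,_=cv2.findContours((render(M[name],x,n)>.5).astype(np.uint8),0,1); cv2.drawContours(out[n],cs,-1,(0,255,0),1)
out={n:ims[n].copy() for n in CI}
go('stapler_center',[435,-72],24,50,[((105,110,40),(130,255,255))])
go('tape_measure_center',[427,86],30,28,[((15,130,90),(35,255,255)),((0,150,90),(10,255,255)),((170,150,90),(180,255,255))])
for nm,xy in dict(medium_dock_pocket=[570,-107],round_dock_pocket=[575,95]).items():
    go(nm,xy,9,40 if nm[0]=='m' else 26,[((0,0,0),(180,255,55)),((0,0,150),(180,40,255))])
def crop(n,xy,z):
    u=proj([[*xy,z]],n)[0].astype(int); return cv2.resize(np.hstack([a[u[1]-30:u[1]+30,u[0]-35:u[0]+35] for a in(ims[n],out[n])]),None,fx=2.8,fy=2.8,interpolation=cv2.INTER_CUBIC)
rows=[np.hstack([crop(n,xy,z) for n in CI]) for xy,z in [([435,-72],24),([427,86],30),([575,95],9)]]
cv2.imwrite('pics/c.png',np.vstack(rows))
E
python3 m2.py
```

```text
stapler_center ['top', 'side'] [433.6 -74.4] 3.3 err 0.283 910
stapler_center ['top'] [432.9 -71.5] 4.5 err 0.316 454
stapler_center ['side'] [433.6 -74. ] 183.1 err 0.248 456
tape_measure_center ['top', 'side'] [428.2  78.3] 15.1 err 0.368 622
tape_measure_center ['top'] [427.3  80. ] 210.2 err 0.347 290
tape_measure_center ['side'] [429.   75.3] 15.1 err 0.386 332
medium_dock_pocket ['top', 'side'] [ 570.8 -104.8] 11.1 err 0.123 1574
medium_dock_pocket ['top'] [ 571.7 -107.9] 190.0 err 0.14 867
medium_dock_pocket ['side'] [ 570.2 -103.1] 191.8 err 0.104 707
round_dock_pocket ['top', 'side'] [579.   97.4] -1.2 err 0.449 1887
round_dock_pocket ['top'] [615.5  86.9] 69.1 err 0.493 956
round_dock_pocket ['side'] [577.7  98.7] -4.0 err 0.385 931
```

View pics/c.png

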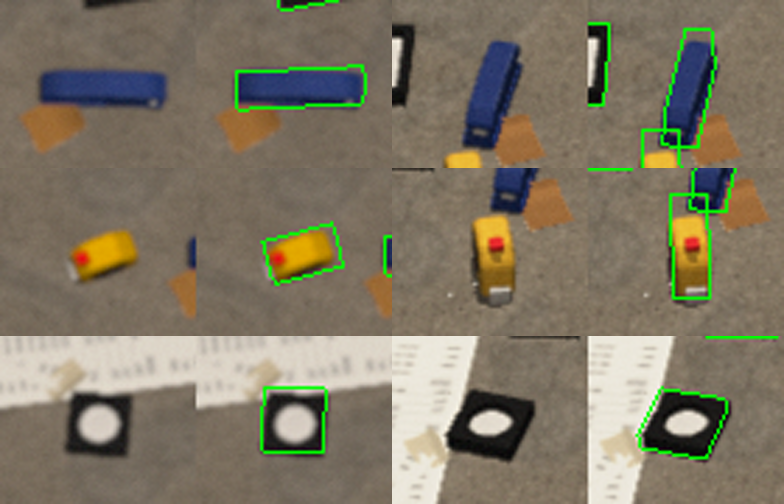

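View pics/fits.png

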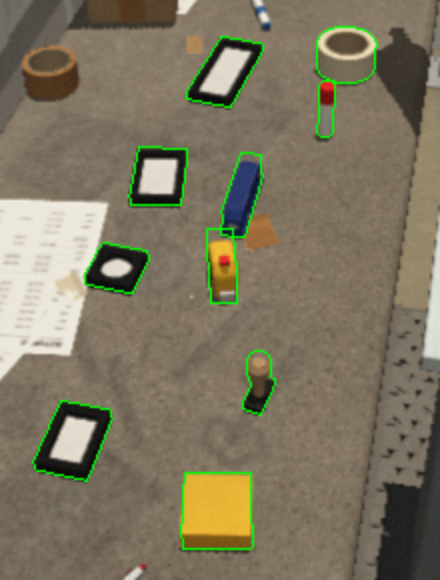

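```bash
cat > g.py <<'E'
# usage: g.py X Y Z PSI [X Y Z PSI ...] : rows from the last commanded pose (cmd.json); stores the last one, rounded
import sys,json,os,numpy as np
from workcell import sensors
s=sensors.observe(); q=s['tcp_rot']; print('t',round(s['t'],2),'meas',np.round(s['tool_pos'],1),'psi',round(np.degrees(2*np.arctan2(q[2],q[1]))-90,1),'open',round(s['opening'],1),'grip',round(float(s['grip_force']),1),'F',np.round(s['wrist_force'],1))
c=json.load(open('cmd.json')) if os.path.exists('cmd.json') else [229.989,-581.168,231.338,np.degrees(2*np.arctan2(.187311,.9823))-90]
print('cmd',np.round(c,1))
a=np.array(sys.argv[1:],float).reshape(-1,4); p=np.radians(c[3]); X=np.array([-np.sin(p),np.cos(p)]); Y=np.array([np.cos(p),np.sin(p)])
for w in a:
    d=w[:2]-c[:2]; rz=round(c[3]-w[3]); tx,ty,tz=round(d@X),round(d@Y),round(c[2]-w[2]); print([0,0,rz,tx,ty,tz])
    n=[*(np.array(c[:2])+tx*X+ty*Y),c[2]-tz,c[3]-rz]
if len(a): json.dump(n,open('cmd.json','w'))
E
python3 - <<'E'
from h import *
# rounded-corner profile for the tape measure, network masks
ch=16
pr=np.array([[sy*(37.5-a),z] for sy in(-1,1) for a,z in((0,ch),(5,5),(ch,0),(0,67-ch),(5,62),(ch,67))])
M['tape_measure_center']=[np.array([[sx*17.5,y,z] for sx in(-1,1) for y,z in pr])]
mk={n:np.load(f'mask_tape_measure_center_{n}.npy').astype(float) for n in CI}
for sub in (mk,{'top':mk['top']},{'side':mk['side']}): print(fit('tape_measure_center',sub,[427,84,.27]))
E
python3 g.py 434.5 -72.5 150 -1
```

```text
(array([4.27572564e+02, 8.69491267e+01, 3.11379342e-01]), np.float64(0.26021392624358636))
(array([4.23772409e+02, 8.24903054e+01, 3.73316446e-01]), np.float64(0.27608400144256107))
(array([4.24995083e+02, 9.70432328e+01, 3.06438126e-01]), np.float64(0.16450241090231987))
t 1.3 meas [ 230.  -581.2  231.4] psi -68.4 open 85.6 grip 0.0 F [-0.1  0.7  0.4]
cmd [ 230.  -581.2  231.3  -68.4]
[0, 0, -67, 377, -398, 81]
```

Emit:
{"method": "send_rows", "body": {
  "commands": [
    [0, 0, -67, 377, -398, 81, 1],
    [0, 0, -67, 377, -398, 81, 1],
    [0, 0, -67, 377, -398, 81, 1],
    [0, 0, -67, 377, -398, 81, 1],
    [0, 0, -67, 377, -398, 81, 1],
    [0, 0, -67, 377, -398, 81, 1],
    [0, 0, -67, 377, -398, 81, 1],
    [0, 0, -67, 377, -398, 81, 1],
    [0, 0, -67, 377, -398, 81, 1],
    [0, 0, -67, 377, -398, 81, 1]
  ],
  "force": 40
}}

```text
t: 2.13
tool_pos: [383.8, -196.8, 170.5]
tcp_rot: [0.001, 0.713, 0.701, -0.0]
wrist_force: [1.8, -0.3, -0.1]
opening: 85.3
grip_force: 0.0
```

Emit:
{"method": "send_rows", "body": {
  "commands": [
    [0, 0, 0, 0, 0, 0, 1],
    [0, 0, 0, 0, 0, 0, 1],
    [0, 0, 0, 0, 0, 0, 1],
    [0, 0, 0, 0, 0, 0, 1]
  ]
}}

```text
t: 2.47
tool_pos: [383.1, -199.8, 170.6]
tcp_rot: [0.0, 0.717, 0.698, -0.0]
wrist_force: [-0.1, 0.1, 1.3]
opening: 85.5
grip_force: 0.0
```

```bash
cat > sync.py <<'E'
import json,numpy as np
from workcell import sensors
s=sensors.observe();q=s['tcp_rot'];json.dump([*map(float,s['tool_pos']),float(np.degrees(2*np.arctan2(q[2],q[1]))-90)],open('cmd.json','w'))
E
python3 sync.py; python3 g.py 434.5 -72.5 100 -1 434.5 -72.5 18 -1
```

```text
t 2.47 meas [ 383.1 -199.8  170.6] psi -1.5 open 85.5 grip 0.0 F [-0.1  0.1  1.3]
cmd [ 383.1 -199.8  170.6   -1.5]
[0, 0, -1, 129, 48, 71]
[0, 0, -1, 129, 48, 153]
```

Emit:
{"method": "send_rows", "body": {
  "commands": [
    [0, 0, -1, 129, 48, 71, 1],
    [0, 0, -1, 129, 48, 71, 1],
    [0, 0, -1, 129, 48, 71, 1],
    [0, 0, -1, 129, 48, 71, 1],
    [0, 0, -1, 129, 48, 71, 1],
    [0, 0, -1, 129, 48, 100, 1],
    [0, 0, -1, 129, 48, 128, 1],
    [0, 0, -1, 129, 48, 153, 1],
    [0, 0, -1, 129, 48, 153, 1],
    [0, 0, -1, 129, 48, 153, 1]
  ]
}}

```text
t: 3.3
tool_pos: [433.9, -71.6, 17.1]
tcp_rot: [-0.001, 0.71, 0.704, -0.001]
wrist_force: [-0.1, -0.4, -0.3]
opening: 85.0
grip_force: 0.0
```

Emit:
{"method": "send_rows", "body": {
  "commands": [
    [0, 0, 0, 0, 0, 0, 0],
    [0, 0, 0, 0, 0, 0, 0],
    [0, 0, 0, 0, 0, 0, 0],
    [0, 0, 0, 0, 0, 0, 0],
    [0, 0, 0, 0, 0, 0, 0],
    [0, 0, 0, 0, 0, 0, 0],
    [0, 0, 0, 0, 0, 0, 0],
    [0, 0, 0, 0, 0, 0, 0]
  ],
  "force": 40
}}

```text
t: 3.97
tool_pos: [435.2, -71.2, 18.3]
tcp_rot: [0.001, 0.71, 0.704, 0.0]
wrist_force: [-1.5, 0.2, 8.4]
opening: 29.5
grip_force: 40.0
```

```bash
python3 g.py
python3 - <<'E'
from workcell import viewer
import cv2
cv2.imwrite('pics/s1.png',cv2.resize(viewer.get_image('side')[100:300,200:400,::-1],(600,600)))
E
```

```text
t 3.97 meas [435.2 -71.2  18.3] psi -0.4 open 29.5 grip 40.0 F [-1.5  0.2  8.4]
cmd [434.6 -72.1  17.6  -0.5]
```

View pics/s1.png

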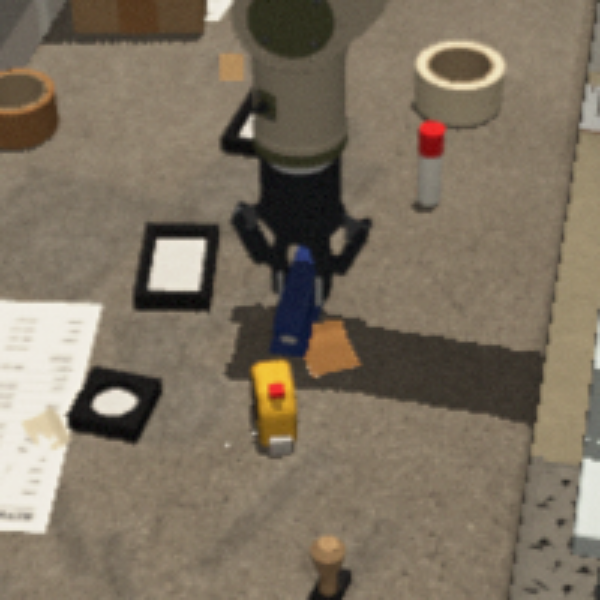

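```bash
python3 g.py 434.6 -72.1 90 -0.5 533 -400.5 90 -6.5
```

```text
t 4.02 meas [435.2 -71.1  18.3] psi -0.4 open 29.2 grip 40.0 F [-0.7  0.4  7. ]
cmd [434.6 -72.1  17.6  -0.5]
[0, 0, 0, 0, 0, -72]
[0, 0, 6, -327, 102, -72]
```

Emit:
{"method": "send_rows", "body": {
  "commands": [
    [0, 0, 0, 0, 0, -36, 0],
    [0, 0, 0, 0, 0, -72, 0],
    [0, 0, 1, -30, 9, -72, 0],
    [0, 0, 1, -65, 20, -72, 0],
    [0, 0, 2, -105, 33, -72, 0],
    [0, 0, 3, -145, 45, -72, 0],
    [0, 0, 3, -185, 58, -72, 0],
    [0, 0, 4, -225, 70, -72, 0],
    [0, 0, 5, -260, 81, -72, 0],
    [0, 0, 6, -295, 92, -72, 0]
  ]
}}

```text
t: 4.85
tool_pos: [524.2, -368.8, 89.0]
tcp_rot: [-0.0, 0.746, 0.666, -0.0]
wrist_force: [1.0, -1.3, -2.6]
opening: 29.3
grip_force: 41.7
```

Emit:
{"method": "send_rows", "body": {
  "commands": [
    [0, 0, 0, -20, 7, 0, 0],
    [0, 0, 0, -32, 10, 0, 0],
    [0, 0, 0, -32, 10, 0, 0],
    [0, 0, 0, -32, 10, 0, 0]
  ]
}}

```text
t: 5.18
tool_pos: [530.3, -399.3, 88.7]
tcp_rot: [-0.001, 0.746, 0.666, 0.0]
wrist_force: [0.5, 0.5, -3.2]
opening: 29.2
grip_force: 41.7
```

```bash
python3 g.py
```

```text
t 5.18 meas [ 530.3 -399.3   88.7] psi -6.5 open 29.2 grip 41.7 F [ 0.5  0.5 -3.2]
cmd [ 533.5 -400.    89.6   -6.5]
```

```bash
python3 sync.py; python3 g.py 533 -400.5 44 -6.5
```

```text
t 5.18 meas [ 530.3 -399.3   88.7] psi -6.5 open 29.2 grip 41.7 F [ 0.5  0.5 -3.2]
cmd [ 530.3 -399.3   88.7   -6.5]
[0, 0, 0, -1, 3, 45]
```

Emit:
{"method": "send_rows", "body": {
  "commands": [
    [0, 0, 0, -1, 3, 22, 0],
    [0, 0, 0, -1, 3, 45, 0],
    [0, 0, 0, -1, 3, 45, 0],
    [0, 0, 0, -1, 3, 45, 0]
  ]
}}

```text
t: 5.52
tool_pos: [533.0, -398.8, 43.6]
tcp_rot: [-0.002, 0.745, 0.667, -0.0]
wrist_force: [0.6, -0.9, -2.0]
opening: 29.1
grip_force: 41.6
```

```bash
cat > pic.py <<'E'
import sys,cv2
from workcell import viewer
n,u,v,r,o=sys.argv[1],*map(int,sys.argv[2:5]),sys.argv[5]
cv2.imwrite(f'pics/{o}.png',cv2.resize(viewer.get_image(n)[max(v-r,0):v+r,max(u-r,0):u+r,::-1],(600,600),interpolation=cv2.INTER_CUBIC))
E
python3 g.py; python3 pic.py side 293 130 45 s2
```

```text
t 5.52 meas [ 533.  -398.8   43.6] psi -6.3 open 29.1 grip 41.6 F [ 0.6 -0.9 -2. ]
cmd [ 533.2 -400.6   43.7   -6.5]
```

View pics/s2.png

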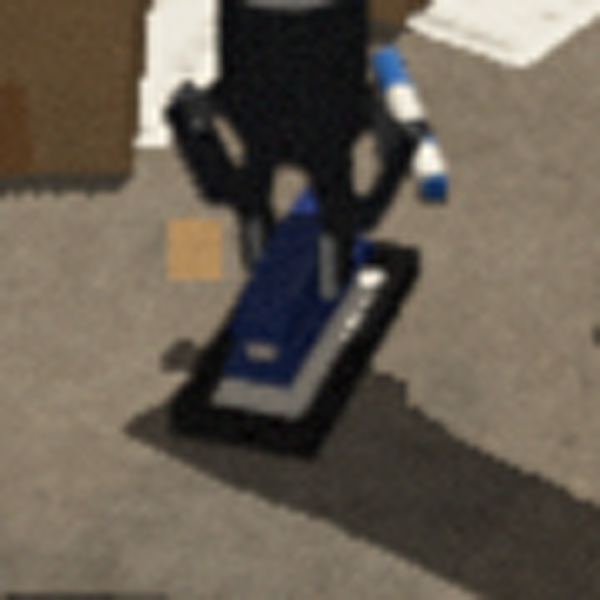

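Run:
```python
from h import *
def pts(p,w,l,z):
    a=np.radians(p[2]);R=np.array([[np.cos(a),-np.sin(a)],[np.sin(a),np.cos(a)]])
    q=np.array([[sx*w/2,sy*l/2] for sx,sy in((1,1),(-1,1),(-1,-1),(1,-1))])@R.T+p[:2]
    return np.round((proj(np.c_[q,[z]*4],'side')-[248,85])*6.667).astype(int).tolist()
print('pocket floor',pts([533,-401,-6.5],52,150,6),'top',pts([533,-401,-6.5],52,150,18),'slab',pts([533,-401,-6.5],76,174,18))
print('staple base',pts([533.3,-400.1,-6.5],36,134,26))
for dz in(0,26): print('seated',pts([533,-401,-6.5],36,134,6))
```

```text
pocket floor [[199, 410], [297, 429], [390, 270], [297, 253]] top [[198, 391], [296, 409], [390, 250], [297, 234]] slab [[167, 400], [311, 427], [419, 242], [283, 218]]
staple base [[217, 372], [285, 385], [370, 244], [305, 232]]
seated [[219, 404], [287, 417], [371, 275], [307, 264]]
seated [[219, 404], [287, 417], [371, 275], [307, 264]]
```

Emit:
{"method": "send_rows", "body": {
  "commands": [
    [0, 0, 0, -2, 0, 8, 0],
    [0, 0, 0, -2, 0, 14, 0],
    [0, 0, 0, -2, 0, 18, 0],
    [0, 0, 0, -2, 0, 19, 0],
    [0, 0, 0, -2, 0, 19, 0]
  ]
}}

```text
t: 5.98
tool_pos: [533.3, -402.5, 25.1]
tcp_rot: [-0.0, 0.746, 0.666, -0.0]
wrist_force: [0.0, 0.4, -2.5]
opening: 28.9
grip_force: 41.8
```

```bash
python3 sync.py; python3 g.py
```

```text
t 5.98 meas [ 533.3 -402.5   25.1] psi -6.4 open 28.9 grip 41.8 F [ 0.   0.4 -2.5]
cmd [ 533.3 -402.5   25.1   -6.4]
```

Emit:
{"method": "send_rows", "body": {
  "commands": [
    [0, 0, 0, 0, 0, 1, 0],
    [0, 0, 0, 0, 0, 2, 0],
    [0, 0, 0, 0, 0, 2, 0]
  ]
}}

```text
t: 6.23
tool_pos: [533.8, -402.8, 24.5]
tcp_rot: [0.0, 0.746, 0.666, -0.0]
wrist_force: [-3.0, 2.2, 4.2]
opening: 28.9
grip_force: 42.7
```

Emit:
{"method": "send_rows", "body": {
  "commands": [
    [0, 0, 0, 0, 0, 0, 0.6],
    [0, 0, 0, 0, 0, 0, 0.6],
    [0, 0, 0, 0, 0, 0, 0.6],
    [0, 0, 0, 0, 0, 0, 0.6],
    [0, 0, 0, 0, 0, -20, 0.6],
    [0, 0, 0, 0, 0, -50, 0.6],
    [0, 0, 0, 0, 0, -90, 0.8],
    [0, 0, 0, 0, 0, -105, 1],
    [0, 0, 0, 0, 0, -105, 1]
  ]
}}

```text
t: 6.98
tool_pos: [535.8, -404.0, 133.9]
tcp_rot: [0.004, 0.746, 0.666, 0.001]
wrist_force: [0.5, -0.9, 0.5]
opening: 84.0
grip_force: 0.0
```

```bash
python3 sync.py; python3 g.py 427 85 130 17
```

```text
t 6.98 meas [ 535.8 -404.   133.9] psi -6.4 open 84.0 grip 0.0 F [ 0.5 -0.9  0.5]
cmd [ 535.8 -404.   133.9   -6.4]
[0, 0, -23, 474, -163, 4]
```

Emit:
{"method": "send_rows", "body": {
  "commands": [
    [0, 0, -3, 40, -14, 0, 1],
    [0, 0, -6, 80, -28, 0, 1],
    [0, 0, -9, 119, -41, 0, 1],
    [0, 0, -12, 158, -54, 0, 1],
    [0, 0, -15, 197, -68, 0, 1],
    [0, 0, -18, 236, -81, 0, 1],
    [0, 0, -20, 275, -94, 0, 1],
    [0, 0, -23, 314, -108, 0, 1],
    [0, 0, -23, 340, -117, 0, 1],
    [0, 0, -23, 340, -117, 0, 1]
  ]
}}

```text
t: 7.82
tool_pos: [453.9, -45.9, 128.2]
tcp_rot: [-0.0, 0.595, 0.804, 0.0]
wrist_force: [0.1, -0.7, -0.8]
opening: 85.2
grip_force: 0.0
```

```bash
python3 sync.py; python3 g.py 427 85 120 17
python3 - <<'E'
from h import *
viewer.get_image('top');im=viewer.get_image('top')
d=finder.silhouettes('top','stapler_center'); print([(x['score'],x['location']) for x in d[:2]])
print(proj([[533,-402,30],[427,85,33]],'top'))
cv2.imwrite('pics/t2.png',cv2.resize(im[130:270,230:470,::-1],(800,467),interpolation=cv2.INTER_CUBIC))
E
```

```text
t 7.82 meas [453.9 -45.9 128.2] psi 17.0 open 85.2 grip 0.0 F [ 0.1 -0.7 -0.8]
cmd [453.9 -45.9 128.2  17. ]
[0, 0, 0, 133, 13, 8]
[(0.73, [414.1, 186.3]), (0.65, [408.3, 192.3])]
[[415.99282708 186.97125431]
 [254.74196973 219.75234821]]
```

View pics/t2.png

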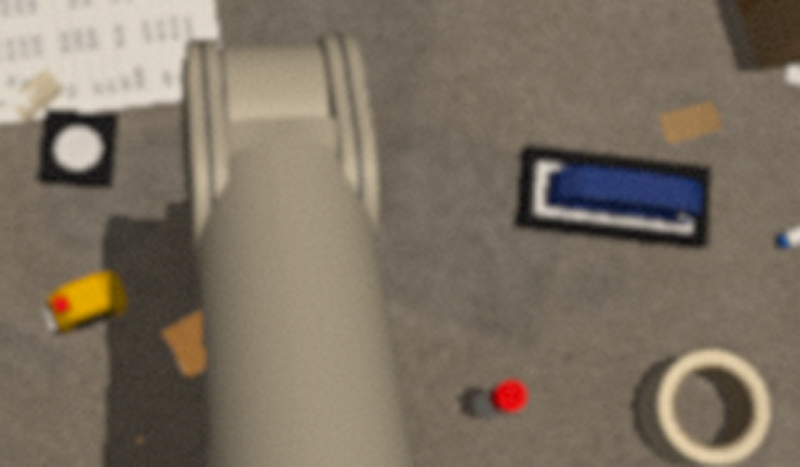

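Run:
```python
from h import *
print(unproj([256.5,220.3],'top',33),unproj([291.3,235],'side',33),unproj([291.3,235],'side',30))
```

```text
[425.40995873  79.76309683  33.        ] [423.36733119  95.27473083  33.        ] [424.10105924  92.35368838  30.        ]
```

Emit:
{"method": "send_rows", "body": {
  "commands": [
    [0, 0, 0, 33, 3, 2, 1],
    [0, 0, 0, 66, 6, 4, 1],
    [0, 0, 0, 100, 10, 8, 1],
    [0, 0, 0, 131, 13, 8, 1],
    [0, 0, 0, 131, 13, 8, 1],
    [0, 0, 0, 131, 13, 8, 1]
  ]
}}

```text
t: 8.47
tool_pos: [430.5, 77.7, 120.3]
tcp_rot: [-0.0, 0.597, 0.802, 0.0]
wrist_force: [0.4, 0.1, -0.3]
opening: 85.5
grip_force: 0.0
```

```bash
python3 sync.py; python3 g.py 427 83 19 17;  python3 pic.py side 290 225 45 s3
```

```text
t 8.47 meas [430.5  77.7 120.3] psi 16.7 open 85.5 grip 0.0 F [ 0.4  0.1 -0.3]
cmd [430.5  77.7 120.3  16.7]
[0, 0, 0, 6, -2, 101]
```

View pics/s3.png

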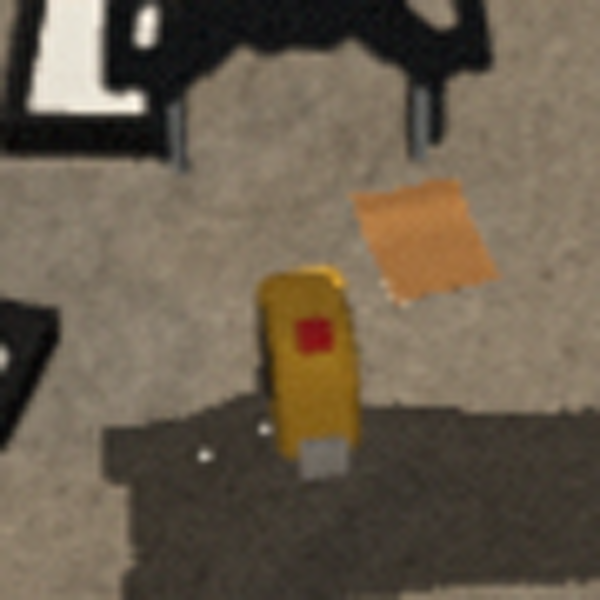

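Run:
```python
from h import *
print('tip',unproj([293.5,252],'side',3),'frontface low',unproj([292.5,248],'side',8),'rear top',unproj([290,220.5],'side',64),unproj([290,220.5],'side',56))
print('top view tip',unproj([230+47/3.33,130+325/3.33],'top',5),'rear right', unproj([230+125/3.33,130+287/3.33],'top',50))
```

```text
tip [410.63827741 127.4793223    3.        ] frontface low [415.35795984 118.29751292   8.        ] rear top [431.4314958   72.62951957  64.        ] [433.51484319  64.41213367  56.        ]
top view tip [407.47014989 118.49151186   5.        ] rear right [435.00539772  46.71175324  50.        ]
```

Emit:
{"method": "send_rows", "body": {
  "commands": [
    [0, 0, 0, 8, -2, 25, 1],
    [0, 0, 0, 8, -2, 50, 1],
    [0, 0, 0, 8, -2, 75, 1],
    [0, 0, 0, 8, -2, 101, 1],
    [0, 0, 0, 8, -2, 101, 1],
    [0, 0, 0, 8, -2, 101, 1]
  ]
}}

```text
t: 9.02
tool_pos: [425.5, 83.3, 18.8]
tcp_rot: [-0.001, 0.599, 0.801, -0.001]
wrist_force: [0.3, -0.4, 1.2]
opening: 85.7
grip_force: 0.0
```

Emit:
{"method": "send_rows", "body": {
  "commands": [
    [0, 0, 0, 0, 0, 0, 0],
    [0, 0, 0, 0, 0, 0, 0],
    [0, 0, 0, 0, 0, 0, 0],
    [0, 0, 0, 0, 0, 0, 0],
    [0, 0, 0, 0, 0, 0, 0],
    [0, 0, 0, 0, 0, 0, 0],
    [0, 0, 0, 0, 0, 0, 0],
    [0, 0, 0, 0, 0, 0, 0]
  ],
  "force": 40
}}

```text
t: 9.68
tool_pos: [426.9, 84.4, 20.5]
tcp_rot: [0.001, 0.598, 0.802, 0.0]
wrist_force: [-1.4, -1.8, 9.2]
opening: 34.5
grip_force: 37.6
```

```bash
python3 sync.py; python3 g.py 426 85 105 17 570.5 -106.5 105 10.5
```

```text
t 9.68 meas [426.9  84.4  20.5] psi 16.6 open 34.5 grip 37.6 F [-1.4 -1.8  9.2]
cmd [426.9  84.4  20.5  16.6]
[0, 0, 0, 1, -1, -85]
[0, 0, 6, -224, 83, -85]
```

Emit:
{"method": "send_rows", "body": {
  "commands": [
    [0, 0, 0, 0, 0, -35, 0],
    [0, 0, 0, 0, 0, -70, 0],
    [0, 0, 1, -30, 11, -85, 0],
    [0, 0, 2, -64, 24, -85, 0],
    [0, 0, 3, -98, 36, -85, 0],
    [0, 0, 4, -132, 49, -85, 0],
    [0, 0, 5, -166, 61, -85, 0],
    [0, 0, 6, -198, 73, -85, 0],
    [0, 0, 6, -224, 83, -85, 0],
    [0, 0, 6, -224, 83, -85, 0]
  ]
}}

```text
t: 10.52
tool_pos: [571.4, -112.8, 104.0]
tcp_rot: [0.001, 0.641, 0.767, -0.0]
wrist_force: [-1.7, -0.7, -3.0]
opening: 34.4
grip_force: 40.5
```

Emit:
{"method": "send_rows", "body": {
  "commands": [
    [0, 0, 0, 0, 0, 20, 0],
    [0, 0, 0, 0, 0, 40, 0],
    [0, 0, 0, 0, 0, 55, 0],
    [0, 0, 0, 0, 0, 55, 0],
    [0, 0, 0, 0, 0, 55, 0]
  ]
}}

```text
t: 10.93
tool_pos: [568.9, -106.2, 49.1]
tcp_rot: [-0.001, 0.639, 0.769, -0.0]
wrist_force: [0.9, 0.6, -2.8]
opening: 34.4
grip_force: 40.3
```

```bash
python3 sync.py; python3 g.py 570.5 -106.5 45 10.5;python3 pic.py side 259 185 45 s4;python3 - <<'E'
from h import *
def pts(p,w,l,z):
    a=np.radians(p[2]);R=np.array([[np.cos(a),-np.sin(a)],[np.sin(a),np.cos(a)]])
    q=np.array([[sx*w/2,sy*l/2] for sx,sy in((1,1),(-1,1),(-1,-1),(1,-1))])@R.T+p[:2]
    return np.round((proj(np.c_[q,[z]*4],'side')-[214,140])*6.667).astype(int).tolist()
D=[570.5,-106.5,10.5]
print('slab',pts(D,76,116,18),'top',pts(D,52,92,18)); print('measure base seated',pts(D,36,75,6),'at 26',pts(D,36,75,26))
E
```

```text
t 10.93 meas [ 568.9 -106.2   49.1] psi 10.6 open 34.4 grip 40.3 F [ 0.9  0.6 -2.8]
cmd [ 568.9 -106.2   49.1   10.6]
[0, 0, 0, -1, 2, 4]
slab [[202, 385], [374, 387], [391, 224], [229, 222]] top [[232, 368], [348, 369], [364, 240], [252, 239]]
measure base seated [[253, 376], [334, 377], [346, 271], [269, 270]] at 26 [[250, 342], [331, 343], [344, 237], [266, 237]]
```

View pics/s4.png

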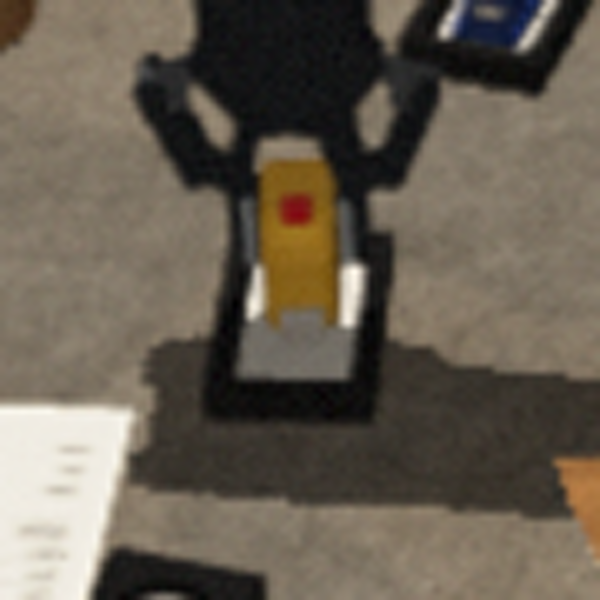

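Emit:
{"method": "send_rows", "body": {
  "commands": [
    [0, 0, 0, 3, 2, 0, 0],
    [0, 0, 0, 3, 2, 8, 0],
    [0, 0, 0, 3, 2, 14, 0],
    [0, 0, 0, 3, 2, 19, 0],
    [0, 0, 0, 3, 2, 22, 0],
    [0, 0, 0, 3, 2, 23, 0],
    [0, 0, 0, 3, 2, 23, 0]
  ]
}}

```text
t: 11.57
tool_pos: [570.6, -103.1, 26.6]
tcp_rot: [-0.0, 0.639, 0.769, -0.0]
wrist_force: [-4.3, 0.9, 3.7]
opening: 34.4
grip_force: 40.9
```

Emit:
{"method": "send_rows", "body": {
  "commands": [
    [0, 0, 0, 0, 0, 0, 0.6],
    [0, 0, 0, 0, 0, 0, 0.6],
    [0, 0, 0, 0, 0, 0, 0.6],
    [0, 0, 0, 0, 0, 0, 0.6],
    [0, 0, 0, 0, 0, -20, 0.6],
    [0, 0, 0, 0, 0, -55, 0.6],
    [0, 0, 0, 0, 0, -95, 0.8],
    [0, 0, 0, 0, 0, -115, 1],
    [0, 0, 0, 0, 0, -115, 1],
    [0, 0, 0, 0, 0, -115, 1]
  ]
}}

```text
t: 12.4
tool_pos: [571.8, -103.3, 142.7]
tcp_rot: [0.001, 0.639, 0.769, 0.0]
wrist_force: [0.2, 0.8, -1.8]
opening: 85.6
grip_force: 0.0
```

```bash
python3 sync.py; python3 g.py 400 170 140 22 340 267 120 22
```

```text
t 12.4 meas [ 571.8 -103.3  142.7] psi 10.6 open 85.6 grip 0.0 F [ 0.2  0.8 -1.8]
cmd [ 571.8 -103.3  142.7   10.6]
[0, 0, -11, 300, -119, 3]
[0, 0, -11, 407, -160, 23]
```

Emit:
{"method": "send_rows", "body": {
  "commands": [
    [0, 0, -1, 30, -12, 0, 1],
    [0, 0, -3, 66, -26, 0, 1],
    [0, 0, -4, 102, -40, 0, 1],
    [0, 0, -5, 138, -54, 0, 1],
    [0, 0, -7, 174, -68, 0, 1],
    [0, 0, -8, 210, -83, 0, 1],
    [0, 0, -10, 246, -97, 0, 1],
    [0, 0, -11, 280, -111, 0, 1],
    [0, 0, -11, 300, -119, 0, 1],
    [0, 0, -11, 300, -119, 0, 1]
  ]
}}

```text
t: 13.23
tool_pos: [395.8, 173.5, 140.6]
tcp_rot: [-0.0, 0.56, 0.829, -0.0]
wrist_force: [-0.7, -1.0, -0.2]
opening: 85.1
grip_force: 0.0
```

```bash
python3 sync.py; python3 g.py 340 267 120 22;python3 pic.py side 285 240 80 s5
```

```text
t 13.23 meas [395.8 173.5 140.6] psi 21.9 open 85.1 grip 0.0 F [-0.7 -1.  -0.2]
cmd [395.8 173.5 140.6  21.9]
[0, 0, 0, 108, -17, 21]
```

View pics/s5.png

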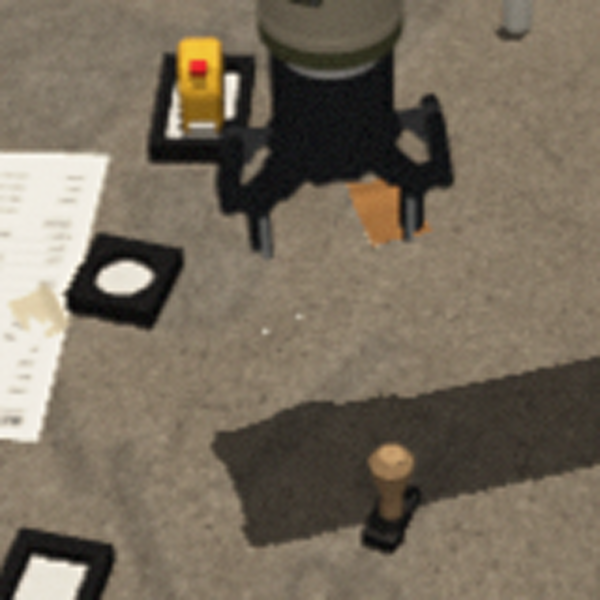

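Run:
```python
from h import *
f=lambda u,v,z:unproj([205+u/3.75,160+v/3.75],'side',z)
# base near-end bottom edge corners and axis
a,b=f(380,532,10),f(411,495,10); print(a,b,np.degrees(np.arctan2(-(a-b)[0],(a-b)[1])))
print(f(363,545,0),f(393,551,0),'knob',f(391,462,58))
```

```text
[342.34391391 288.63610917  10.        ] [328.55848829 254.75542636  10.        ] -22.140501957957127
[352.60948469 293.53091552   0.        ] [332.646213   294.24237201   0.        ] knob [338.98903949 269.53444012  58.        ]
```

Emit:
{"method": "send_rows", "body": {
  "commands": [
    [0, 0, 0, 36, -6, 7, 1],
    [0, 0, 0, 72, -12, 14, 1],
    [0, 0, 0, 108, -17, 21, 1],
    [0, 0, 0, 108, -17, 21, 1],
    [0, 0, 0, 108, -17, 21, 1]
  ]
}}

```text
t: 13.7
tool_pos: [342.5, 264.5, 119.4]
tcp_rot: [-0.001, 0.561, 0.828, -0.001]
wrist_force: [0.7, -1.0, -0.5]
opening: 85.2
grip_force: 0.0
```

```bash
python3 sync.py; python3 g.py 340 267.5 27 22
```

```text
t 13.7 meas [342.5 264.5 119.4] psi 21.7 open 85.2 grip 0.0 F [ 0.7 -1.  -0.5]
cmd [342.5 264.5 119.4  21.7]
[0, 0, 0, 4, -1, 92]
```

Emit:
{"method": "send_rows", "body": {
  "commands": [
    [0, 0, 0, 4, -1, 25, 1],
    [0, 0, 0, 4, -1, 50, 1],
    [0, 0, 0, 4, -1, 75, 1],
    [0, 0, 0, 4, -1, 92, 1],
    [0, 0, 0, 4, -1, 92, 1],
    [0, 0, 0, 4, -1, 92, 1]
  ]
}}

```text
t: 14.2
tool_pos: [341.0, 266.2, 27.8]
tcp_rot: [-0.001, 0.563, 0.827, -0.001]
wrist_force: [-0.2, -0.6, 0.3]
opening: 84.8
grip_force: 0.0
```

Emit:
{"method": "send_rows", "body": {
  "commands": [
    [0, 0, 0, 0, 0, 0, 0],
    [0, 0, 0, 0, 0, 0, 0],
    [0, 0, 0, 0, 0, 0, 0],
    [0, 0, 0, 0, 0, 0, 0],
    [0, 0, 0, 0, 0, 0, 0],
    [0, 0, 0, 0, 0, 0, 0],
    [0, 0, 0, 0, 0, 0, 0],
    [0, 0, 0, 0, 0, 0, 0]
  ],
  "force": 30
}}

```text
t: 14.87
tool_pos: [341.4, 267.5, 29.0]
tcp_rot: [0.001, 0.562, 0.827, 0.0]
wrist_force: [-1.9, -1.8, 7.3]
opening: 25.9
grip_force: 29.0
```

```bash
python3 sync.py; python3 g.py 540 381.5 110 34
```

```text
t 14.87 meas [341.4 267.5  29. ] psi 21.6 open 25.9 grip 29.0 F [-1.9 -1.8  7.3]
cmd [341.4 267.5  29.   21.6]
[0, 0, -12, 33, 227, -81]
```

Emit:
{"method": "send_rows", "body": {
  "commands": [
    [0, 0, 0, 0, 0, -30, 0],
    [0, 0, 0, 0, 0, -60, 0],
    [0, 0, -2, 4, 28, -81, 0],
    [0, 0, -4, 9, 62, -81, 0],
    [0, 0, -6, 14, 96, -81, 0],
    [0, 0, -8, 19, 130, -81, 0],
    [0, 0, -10, 24, 164, -81, 0],
    [0, 0, -12, 29, 198, -81, 0],
    [0, 0, -12, 33, 227, -81, 0],
    [0, 0, -12, 33, 227, -81, 0]
  ]
}}

```text
t: 15.7
tool_pos: [543.5, 382.8, 108.2]
tcp_rot: [-0.0, 0.474, 0.881, 0.001]
wrist_force: [-0.2, -0.0, -0.6]
opening: 25.7
grip_force: 29.9
```

Emit:
{"method": "send_rows", "body": {
  "commands": [
    [0, 0, 0, 0, 0, 15, 0],
    [0, 0, 0, 0, 0, 30, 0],
    [0, 0, 0, 0, 0, 45, 0],
    [0, 0, 0, 0, 0, 45, 0],
    [0, 0, 0, 0, 0, 45, 0]
  ]
}}

```text
t: 16.12
tool_pos: [538.9, 380.6, 63.0]
tcp_rot: [-0.0, 0.473, 0.881, -0.001]
wrist_force: [-0.2, 0.6, -1.3]
opening: 25.5
grip_force: 29.9
```

```bash
python3 sync.py; python3 g.py 540 381.5 60 34;python3 pic.py side 220 310 40 s6;python3 - <<'E'
from h import *
def pts(p,w,l,z):
    a=np.radians(p[2]);R=np.array([[np.cos(a),-np.sin(a)],[np.sin(a),np.cos(a)]])
    q=np.array([[sx*w/2,sy*l/2] for sx,sy in((1,1),(-1,1),(-1,-1),(1,-1))])@R.T+p[:2]
    return np.round((proj(np.c_[q,[z]*4],'side')-[180,270])*7.5).astype(int).tolist()
D=[540,381.5,-1.4]
print('slab',pts(D,64,90,18),'top',pts(D,40,66,18))
for y in(-10,-1.4,8): print('base at z37',y,pts([540,381.5,y],24,50,36))
E
```

```text
t 16.12 meas [538.9 380.6  63. ] psi 33.6 open 25.5 grip 29.9 F [-0.2  0.6 -1.3]
cmd [538.9 380.6  63.   33.6]
[0, 0, 0, 0, 1, 3]
slab [[120, 449], [317, 490], [413, 258], [225, 221]] top [[171, 425], [293, 450], [365, 280], [247, 257]]
base at z37 -10 [[189, 366], [258, 390], [335, 267], [268, 245]]
base at z37 -1.4 [[198, 374], [271, 389], [327, 260], [255, 246]]
base at z37 8 [[209, 380], [286, 385], [316, 254], [241, 249]]
```

View pics/s6.png

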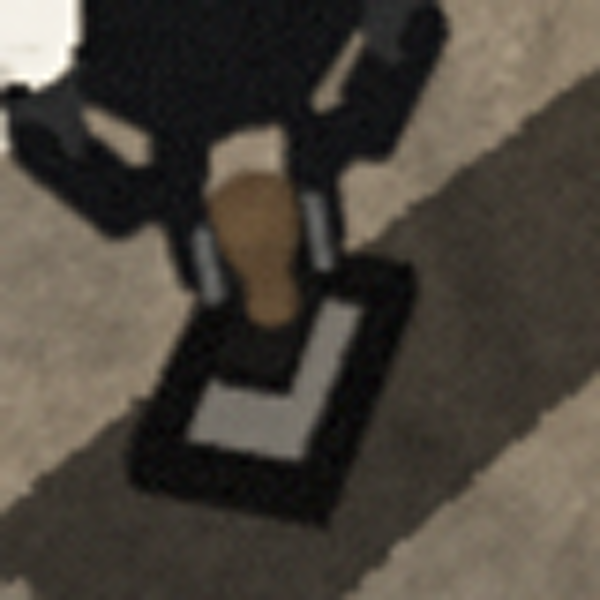

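Emit:
{"method": "send_rows", "body": {
  "commands": [
    [0, 0, 0, 0, 1, 8, 0],
    [0, 0, 0, 0, 1, 15, 0],
    [0, 0, 0, 0, 1, 21, 0],
    [0, 0, 0, 0, 1, 25, 0],
    [0, 0, 0, 0, 1, 27, 0],
    [0, 0, 0, 0, 1, 28, 0],
    [0, 0, 0, 0, 1, 28, 0]
  ]
}}

```text
t: 16.75
tool_pos: [540.6, 382.2, 36.2]
tcp_rot: [-0.0, 0.473, 0.881, -0.0]
wrist_force: [-0.4, -0.6, -0.7]
opening: 25.7
grip_force: 29.9
```

Emit:
{"method": "send_rows", "body": {
  "commands": [
    [0, 0, 0, 0, 0, 1, 0],
    [0, 0, 0, 0, 0, 2, 0],
    [0, 0, 0, 0, 0, 2, 0]
  ]
}}

```text
t: 17.0
tool_pos: [541.0, 382.4, 35.2]
tcp_rot: [0.0, 0.473, 0.881, 0.0]
wrist_force: [-1.2, -1.4, 3.5]
opening: 25.7
grip_force: 30.2
```

Contact at the expected height. Releasing.

Emit:
{"method": "send_rows", "body": {
  "commands": [
    [0, 0, 0, 0, 0, 0, 0.4],
    [0, 0, 0, 0, 0, 0, 0.6],
    [0, 0, 0, 0, 0, 0, 0.6],
    [0, 0, 0, 0, 0, 0, 0.6],
    [0, 0, 0, 0, 0, -20, 0.6],
    [0, 0, 0, 0, 0, -55, 0.6],
    [0, 0, 0, 0, 0, -95, 0.8],
    [0, 0, 0, 0, 0, -115, 1],
    [0, 0, 0, 0, 0, -115, 1],
    [0, 0, 0, 0, 0, -115, 1]
  ]
}}

```text
t: 17.83
tool_pos: [541.2, 382.7, 150.7]
tcp_rot: [0.001, 0.473, 0.881, 0.001]
wrist_force: [-0.3, 0.1, -0.6]
opening: 85.5
grip_force: 0.0
```

```bash
python3 sync.py; python3 g.py 440 55 150 0
```

```text
t 17.83 meas [541.2 382.7 150.7] psi 33.6 open 85.5 grip 0.0 F [-0.3  0.1 -0.6]
cmd [541.2 382.7 150.7  33.6]
[0, 0, 34, -217, -266, 1]
```

Emit:
{"method": "send_rows", "body": {
  "commands": [
    [0, 0, 3, -20, -25, 0, 1],
    [0, 0, 8, -45, -55, 0, 1],
    [0, 0, 12, -70, -86, 0, 1],
    [0, 0, 16, -95, -116, 0, 1],
    [0, 0, 20, -120, -147, 0, 1],
    [0, 0, 25, -145, -178, 0, 1],
    [0, 0, 29, -170, -208, 0, 1],
    [0, 0, 34, -195, -239, 0, 1],
    [0, 0, 34, -217, -266, 0, 1],
    [0, 0, 34, -217, -266, 0, 1]
  ]
}}

```text
t: 18.67
tool_pos: [436.8, 46.9, 147.8]
tcp_rot: [0.0, 0.713, 0.701, -0.002]
wrist_force: [0.2, -0.2, 1.4]
opening: 85.3
grip_force: 0.0
```

```bash
python3 sync.py; python3 g.py 342 -274 125 -20
```

```text
t 18.67 meas [436.8  46.9 147.8] psi -0.9 open 85.3 grip 0.0 F [ 0.2 -0.2  1.4]
cmd [436.8  46.9 147.8  -0.9]
[0, 0, 19, -322, -90, 23]
```

Emit:
{"method": "send_rows", "body": {
  "commands": [
    [0, 0, 2, -30, -8, 2, 1],
    [0, 0, 4, -68, -19, 5, 1],
    [0, 0, 7, -106, -30, 8, 1],
    [0, 0, 9, -144, -40, 10, 1],
    [0, 0, 11, -182, -51, 13, 1],
    [0, 0, 14, -220, -61, 16, 1],
    [0, 0, 16, -258, -72, 19, 1],
    [0, 0, 19, -296, -83, 23, 1],
    [0, 0, 19, -322, -90, 23, 1],
    [0, 0, 19, -322, -90, 23, 1]
  ]
}}

```text
t: 19.5
tool_pos: [343.5, -271.8, 124.9]
tcp_rot: [-0.001, 0.818, 0.575, -0.001]
wrist_force: [0.1, 0.3, -0.1]
opening: 85.6
grip_force: 0.0
```

Emit:
{"method": "send_rows", "body": {
  "commands": [
    [0, 0, 0, 0, 0, 0, 1],
    [0, 0, 0, 0, 0, 0, 1]
  ]
}}

```text
t: 19.67
tool_pos: [346.6, -266.2, 125.6]
tcp_rot: [-0.001, 0.816, 0.578, -0.0]
wrist_force: [0.7, 0.7, 0.7]
opening: 85.6
grip_force: 0.0
```

```bash
python3 sync.py; python3 g.py 342 -274 27 -20;python3 pic.py side 335 150 40 s7
python3 - <<'E'
from h import *
print((proj([[342,-274,0],[342,-274,92]],'side')-[295,110])*7.5)
# top picture cap from the earlier view t2: cap (510,396), body foot (480,402)
print(unproj([230+510/3.33,130+396/3.33],'top',88))
E
```

```text
t 19.67 meas [ 346.6 -266.2  125.6] psi -19.4 open 85.6 grip 0.0 F [0.7 0.7 0.7]
cmd [ 346.6 -266.2  125.6  -19.4]
[0, 0, 1, -9, -2, 99]
[[352.62506748 419.68356221]
 [361.74008696 242.09194587]]
[ 338.29699763 -278.62051265   88.        ]
```

View pics/s7.png

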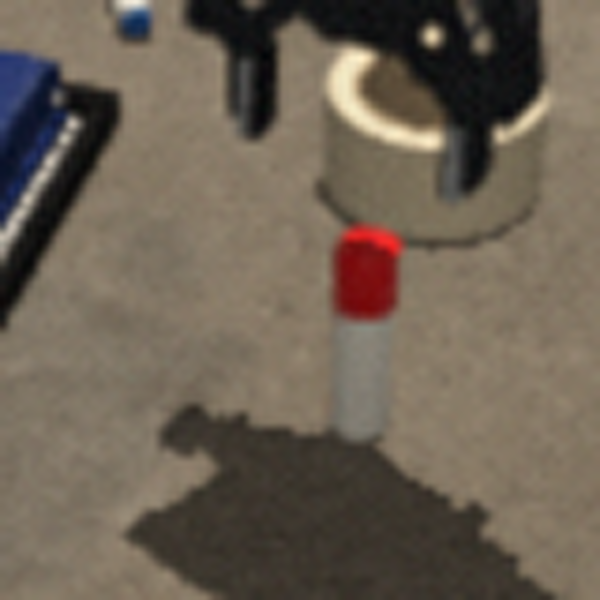

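Emit:
{"method": "send_rows", "body": {
  "commands": [
    [0, 0, 0, -10, -3, 0, 1],
    [0, 0, 0, -10, -3, 20, 1],
    [0, 0, 0, -10, -3, 40, 1],
    [0, 0, 0, -10, -3, 60, 1],
    [0, 0, 0, -10, -3, 80, 1],
    [0, 0, 0, -10, -3, 97, 1],
    [0, 0, 0, -10, -3, 97, 1],
    [0, 0, 0, -10, -3, 97, 1]
  ]
}}

```text
t: 20.38
tool_pos: [340.3, -275.0, 29.2]
tcp_rot: [-0.001, 0.816, 0.578, -0.0]
wrist_force: [0.1, -0.8, 0.8]
opening: 85.1
grip_force: 0.0
```

Emit:
{"method": "send_rows", "body": {
  "commands": [
    [0, 0, 0, 0, 0, 0, 0],
    [0, 0, 0, 0, 0, 0, 0],
    [0, 0, 0, 0, 0, 0, 0],
    [0, 0, 0, 0, 0, 0, 0],
    [0, 0, 0, 0, 0, 0, 0],
    [0, 0, 0, 0, 0, 0, 0],
    [0, 0, 0, 0, 0, 0, 0],
    [0, 0, 0, 0, 0, 0, 0]
  ],
  "force": 30
}}

```text
t: 21.05
tool_pos: [340.9, -275.7, 30.0]
tcp_rot: [0.0, 0.816, 0.578, -0.0]
wrist_force: [-1.7, 1.1, 7.2]
opening: 25.2
grip_force: 24.0
```

```bash
python3 sync.py; python3 g.py 340 -275 130 -19.5 457 -90 130 -5
```

```text
t 21.05 meas [ 340.9 -275.7   30. ] psi -19.4 open 25.2 grip 24.0 F [-1.7  1.1  7.2]
cmd [ 340.9 -275.7   30.   -19.4]
[0, 0, 0, 0, -1, -100]
[0, 0, -14, 214, 48, -100]
```

Emit:
{"method": "send_rows", "body": {
  "commands": [
    [0, 0, 0, 0, 0, -25, 0],
    [0, 0, 0, 0, 0, -55, 0],
    [0, 0, 0, 0, 0, -85, 0],
    [0, 0, -2, 30, 7, -100, 0],
    [0, 0, -5, 64, 14, -100, 0],
    [0, 0, -7, 100, 22, -100, 0],
    [0, 0, -10, 136, 31, -100, 0],
    [0, 0, -12, 172, 39, -100, 0],
    [0, 0, -14, 200, 45, -100, 0],
    [0, 0, -14, 214, 48, -100, 0]
  ]
}}

```text
t: 21.88
tool_pos: [458.7, -85.8, 129.8]
tcp_rot: [0.0, 0.738, 0.675, 0.001]
wrist_force: [-0.2, 0.2, -0.1]
opening: 25.6
grip_force: 26.3
```

Emit:
{"method": "send_rows", "body": {
  "commands": [
    [0, 0, 0, 0, 0, 0, 0],
    [0, 0, 0, 0, 0, 0, 0]
  ]
}}

```text
t: 22.05
tool_pos: [457.1, -89.1, 129.3]
tcp_rot: [-0.0, 0.739, 0.674, -0.0]
wrist_force: [0.1, -0.6, -1.2]
opening: 25.6
grip_force: 26.3
```

```bash
python3 sync.py; python3 g.py 575 96.5 128 5
```

```text
t 22.05 meas [457.1 -89.1 129.3] psi -5.3 open 25.6 grip 26.3 F [ 0.1 -0.6 -1.2]
cmd [457.1 -89.1 129.3  -5.3]
[0, 0, -10, 196, 100, 1]
```

Emit:
{"method": "send_rows", "body": {
  "commands": [
    [0, 0, -2, 30, 15, 0, 0],
    [0, 0, -4, 62, 32, 0, 0],
    [0, 0, -6, 95, 48, 0, 0],
    [0, 0, -8, 128, 65, 10, 0],
    [0, 0, -10, 160, 82, 25, 0],
    [0, 0, -10, 185, 95, 40, 0],
    [0, 0, -10, 196, 100, 55, 0],
    [0, 0, -10, 196, 100, 67, 0],
    [0, 0, -10, 196, 100, 67, 0],
    [0, 0, -10, 196, 100, 67, 0]
  ]
}}

```text
t: 22.88
tool_pos: [574.5, 93.8, 61.9]
tcp_rot: [-0.0, 0.679, 0.734, -0.001]
wrist_force: [-0.2, -0.9, 0.0]
opening: 25.4
grip_force: 26.3
```

```bash
python3 sync.py; python3 g.py 575 96.5 62 5;python3 pic.py side 238 225 40 s8
python3 - <<'E'
from h import *
a=np.arange(0,2*np.pi,np.pi/2)
f=lambda c,r,z:np.round((proj(np.c_[c[0]+r*np.cos(a),c[1]+r*np.sin(a),0*a+z],'side')-[198,185])*7.5).astype(int).tolist()
print('hole top +x,+y,-x,-y',f([575.5,96],21.5,18),'floor',f([575.5,96],21.5,6),'stick',f([575,96.5],12.5,32),f([575,96.5],13.5,124))
E
```

```text
t 22.88 meas [574.5  93.8  61.9] psi 4.5 open 25.4 grip 26.3 F [-0.2 -0.9  0. ]
cmd [574.5  93.8  61.9   4.5]
[0, 0, -1, 3, 1, 0]
hole top +x,+y,-x,-y [[240, 338], [278, 387], [352, 355], [313, 306]] floor [[243, 361], [281, 410], [355, 378], [316, 330]] stick [[261, 315], [283, 344], [326, 325], [304, 297]] [[234, 126], [259, 156], [307, 136], [282, 106]]
```

View pics/s8.png

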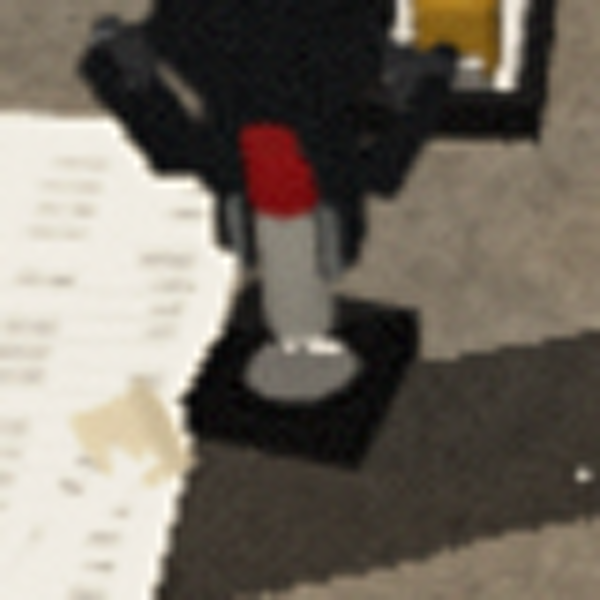

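Emit:
{"method": "send_rows", "body": {
  "commands": [
    [0, 0, 0, 3, 0, 3, 0],
    [0, 0, 0, 3, 0, 10, 0],
    [0, 0, 0, 3, 0, 16, 0],
    [0, 0, 0, 3, 0, 21, 0],
    [0, 0, 0, 3, 0, 24, 0],
    [0, 0, 0, 3, 0, 26, 0],
    [0, 0, 0, 3, 0, 26, 0]
  ]
}}

```text
t: 23.52
tool_pos: [574.9, 99.1, 36.3]
tcp_rot: [-0.0, 0.678, 0.735, -0.0]
wrist_force: [-0.0, -0.1, -0.4]
opening: 25.4
grip_force: 26.0
```

Emit:
{"method": "send_rows", "body": {
  "commands": [
    [0, 0, 0, -2, 0, 0, 0],
    [0, 0, 0, -2, 0, 1, 0],
    [0, 0, 0, -2, 0, 2, 0],
    [0, 0, 0, -2, 0, 2, 0]
  ]
}}

```text
t: 23.85
tool_pos: [575.8, 97.1, 36.0]
tcp_rot: [0.001, 0.678, 0.735, 0.0]
wrist_force: [-4.5, -2.1, 15.3]
opening: 25.5
grip_force: 25.1
```

Emit:
{"method": "send_rows", "body": {
  "commands": [
    [0, 0, 0, 0, 0, -1, 0],
    [0, 0, 0, 0, 0, -1, 0],
    [0, 0, 0, 0, 0, -1, 0.4],
    [0, 0, 0, 0, 0, -1, 0.6],
    [0, 0, 0, 0, 0, -1, 0.6],
    [0, 0, 0, 0, 0, -1, 0.6],
    [0, 0, 0, 0, 0, -20, 0.6],
    [0, 0, 0, 0, 0, -50, 0.6],
    [0, 0, 0, 0, 0, -85, 0.8],
    [0, 0, 0, 0, 0, -120, 1]
  ]
}}

```text
t: 24.68
tool_pos: [574.4, 97.1, 155.2]
tcp_rot: [-0.001, 0.678, 0.735, -0.0]
wrist_force: [0.7, 0.2, 0.5]
opening: 73.4
grip_force: 0.0
```

Emit:
{"method": "send_rows", "body": {
  "commands": [
    [0, 0, 0, 0, -25, -10, 1],
    [0, 0, 0, 0, -60, -10, 1],
    [0, 0, 0, 0, -95, -10, 1],
    [0, 0, 0, 0, -130, -10, 1],
    [0, 0, 0, 0, -150, -10, 1],
    [0, 0, 0, 0, -150, -10, 1],
    [0, 0, 0, 0, -150, -10, 1]
  ]
}}

```text
t: 25.27
tool_pos: [425.3, 84.5, 164.6]
tcp_rot: [0.001, 0.678, 0.735, -0.0]
wrist_force: [0.3, -0.5, 0.5]
opening: 85.4
grip_force: 0.0
```

Run:
```python
from workcell import viewer
import cv2
cv2.imwrite('pics/end.png',cv2.resize(viewer.get_image('side')[95:385,160:400,::-1],(496,600),interpolation=cv2.INTER_CUBIC))
```

```text
(no output)
```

View pics/end.png

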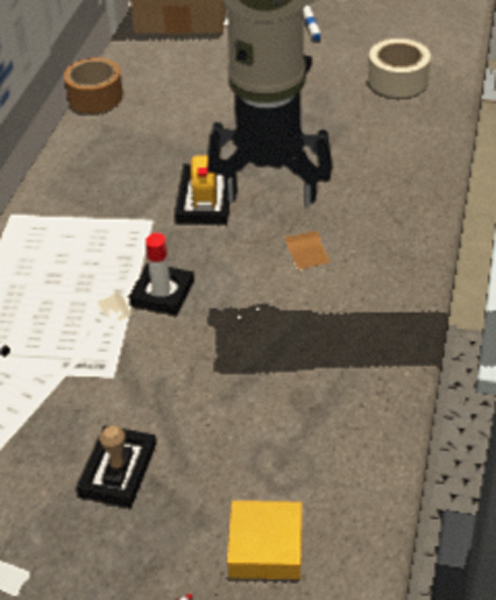

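The picture shows the tape measure (203,185), glue stick (158,268) and stamp (115,460) standing in their pockets. The stapler is hidden behind the arm here, but the earlier top and side views showed it in its dock. The note block and tape roll have not moved.

```bash
python3 -c "
from workcell import ticket
print(ticket.finish_job())"
```

```text
the job is handed in; nothing more can be done
None
```

I put the stapler, tape measure, stamp and glue stick into their matching docks, in that order, left the note block and tape roll untouched, and handed the job in at about 25 s; the hand-in gave no verdict.

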